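# Press a cylinder cover home with locking pliers, then release them

## Task

Press the cylinder's rear cover fully home with the bench-mounted locking pliers: push the moving handle in until it goes over centre, and let go so that the pliers hold the cylinder locked by themselves for a moment. Then flick the release lever at the end of the moving handle outwards so that the pliers spring wide open, and leave the cylinder lying in its nest with the cover flush. Do not push the cylinder or its cover with the fingers, do not pull the handle open, and leave the other things on the bench where they are.

Things in the scene. Friction and masses are not known exactly. Their poses are not given: they have to be found in the camera images.
- fixture: aluminium plate, 262 x 150 x 10 mm, fixed to the bench, carrying big locking C-clamp pliers bolted down flat: jaws and handles swing level. Origin: on the bench under the jaw pivot. x runs back from the jaws along the handles, y from the fixed to the moving handle, z up; (x, y) below are mm in this frame. Mid-plane of pliers and cylinder: 44.5 mm above the bench. Jaw pads at x = -75.
- fixed_handle_end (a point): rear end of the fixed handle's channel, at (148, -23), mid-height. The channel (24 mm wide, 24 mm high: 32.5 to 56.5 mm above the bench) runs from the jaw pivot to here; a knurled screw knob, 18 mm diameter, goes on to x = 169. The plate covers x -118 to 144, y -108 to 42; behind it is bare bench.
- handle_end (a point): point on the outer (+y) face of the moving handle, 16 mm short of its end, mid-height. The handle is a steel channel 20 mm wide and 24 mm high (32.5 to 56.5 mm above the bench). Open: about (125, 118), this face turned 0.5 rad towards -x; locked: about (154, 47). Pushed here towards -y it needs a few N at first, up to about 13 N while the cover slides, then it snaps over centre to its stop.
- handle (a joint): turn of the moving handle on its pivot in the moving jaw, near (8, 25), rad: 0 wide open, about 0.72 dead centre, about 0.79 locked past centre against its stop. Left alone it stays locked if past centre; if not, a spring swings it open again.
- jaw (a joint): swing of the moving jaw, rad: 0 wide open, about 0.23 locked on the cylinder. A spring swings jaw and handle wide open by themselves once the pliers are freed.
- release_tail (a point): point on the inner face (to the fixed handle) of the release lever's tail, about 11 mm short of its tip, mid-height. The thin steel lever is pivoted in the moving handle and lies between the handles; its tail, 6 mm thick and 18 mm high, sticks out 48 mm past that handle's end. Open: about (188, 111); locked: about (203, 8), the tail then lying nearly along x, clear of all else from x = 180 to 214.
- release (a joint): turn of the release lever in the moving handle, rad: 0 at rest (light return spring), 0.18 at its stop. It turns when its tail is pushed outwards (+y) from between the handles. Locked, about 0.09 rad (20 to 30 mm at the tail, under 5 N) makes its nose push the toggle link back through centre: the handle jumps open, taking the tail away to y = 111.
- pad: black rubber pad, 22 mm diameter, on the moving jaw at x = -75; gives on a spring of 9 N/mm. Locked, it presses the cover with about 30 N. Origin: centre of its pressing face.
- cylinder: loose compact pneumatic cylinder, 45 x 45 mm square aluminium profile, 58 mm long without its rear cover, about 0.3 kg, lying in a low nest on the plate between the jaws, its length along the fixture's y. Origin: centre of its underside, 22 mm above the bench, at (-75, -30).
- cover (a joint): gap between the cylinder and its rear cover (45 x 45 x 10 mm aluminium plate at its +y end, with a seal that drags with about 14 N), m: 0 home and flush, 0.005 to 0.009 at the start. It stays where it is pushed.
- dish: bystander: small dark steel dish with screws, 40 x 56 x 14 mm, on the plate; origin at its underside
- fitting: bystander: brass air silencer, 20 mm diameter, 34 mm high, standing on the plate; origin at its underside
- multimeter: bystander: blue hand multimeter, 185 x 90 x 48 mm; origin at its underside
- screwdriver: bystander: screwdriver lying on the bench; origin at its underside
- spanner: bystander: steel spanner lying on the bench; origin at its underside
- hex_key: bystander: L-shaped hex key, 85 x 26 mm, 7 mm thick; origin at its underside
- spare_cylinder: bystander: finished pneumatic cylinder with its rod, 45 mm square, 110 mm long body; origin at its underside
Not all that is in view belongs to the job. There is more than one size of the cylinder; the one meant has the size given above.

How it is judged:
By the outcome, as a careful person would: the job done as asked, in the order asked, and still so for the second after the job is handed in, with the robot touching nothing.
It also fails if it takes over 40 s, if anything falls off the work surface, if the arm or the gripper's body presses on something with over 40 N, if the wrist force passes 120 N, or if a joint passes its speed limit or range.

## Robot

A 6-joint arm with a two-finger parallel gripper is mounted at the origin on the work surface. World frame = base frame: x ahead of the robot, y to its left, z up, the work surface at z = 0. Lengths are in m, angles in rad, forces in N, time in s.
With the tool pointing down it reaches from about 0.35 to 0.775 m from the base axis. Payload 5.5 kg.
Tool frame: the origin (TCP) lies between the finger pads; the fingertips stand 11 mm ahead of it and the grasp point (between the pads) lies 8 mm behind it (tips_ahead is the distance from the TCP to the fingertips, in m); z points along the fingers, y is the line along which they close (so a half turn about z gives the same grasp; the last joint's range is limited). The gripper opens to 85 mm and grips with 20 to 120 N. Pads are 22 mm wide; open, the fingers measure 114 mm over their backs; the gripper's body (76 mm by 85 mm) begins 54 mm behind the grasp point. The pads swing forward as they close: fully open they stand 13 mm farther back than shut.
Start: joints at [-1.297, 0.313, 0.046, 1.304, 0, 1.431], TCP at [0.231, -0.527, 0.212] pointing down, gripper open.
Joint ranges: [-2.76, 2.76], [-0.86, 1.69], [-1.03, 1.26], [-2.2, 2.34], [-1.47, 1.5], [-3.14, 3.14]. Speed limits (rad/s): [2.57, 2.57, 3.14, 3.14, 3.14, 3.14].

## Interface

Orientations are given as a unit quaternion [w, x, y, z].
In Python, from workcell import * gives the robot as it stands. The module is installed in compiled form; this text tells all that it offers.
- The arm moves only by the tool jog_arm, never from a script. Its argument "moves" is a list of rows, each an object with "fingers": the closure, from 0 (fully open) to 1 (shut); "slide": the shift along the tool's x, y, z in mm, a list of three; "angular": the turn, a rotation vector about the tool's x, y, z in degrees, a list of three. A call has 1 to 10 rows; each row is the pose to reach, as a shift and turn from the pose commanded when the call began, along the tool's axes at that moment; what a row does not reach only later rows make up. A row lasts 1/12 s, in which the tool goes at most 41.7 mm and 7.16 degrees, less where a joint would pass 70% of its speed; a pose out of reach is approached as far as the arm can. A call with a gripper value outside its range is refused whole. The fingers move at their own pace and stop on an object; "squeeze" is the grip in N (left out, the last holds). Time passes only in rows, so rows that repeat a pose let the fingers close. It gives the time, the measured TCP pose, the force, the opening and the grip force at its end, in the units of the state.
- get_state(): the state, without advancing time (a new reading comes with each control period).
- read_camera(name): name is "side" or "top" or "wrist"; returns a dict with "color" (420x560x3 uint8, red, green, blue), "fovy" (degrees; the focal length in pixels is half the picture's height over the tangent of half this angle, whatever the lens; pixels are square), "cx", "cy" (the principal point, pixels), "world_from_camera" (4x4, takes a point from camera to world coordinates); the wrist camera has in their place "tool_from_camera" (4x4, takes a point from camera to tool coordinates, whose origin is the TCP and whose axes are the flange's). Camera axes: x right, y down, z forward; pixel columns grow to the right and rows downward; lengths in m; the calibration is good to about 2 mm. The wrist camera is an equidistant fisheye: a pixel r from the principal point sees the ray r / f radians off the axis. A picture is of the moment at which its call begins: read the wrist's pose just before it. There is no depth.
- hand_in(): hands the job in; it is judged then, once.
Trained networks look in a picture, given as the dict that the camera call returned (one of the last four; its "shot" number tells which), for a name from the list of things; names that differ only in an ending like _2 or _b are one class to them, and where a whole thing is asked for, a point or a joint stands for the part that bears it (a point fixed in the world has none). Each returns a list of dicts, best first, with "p" (0 to 1); they miss things now and then, are a little off and sometimes report something else, mostly with a low value. They report only what shows in the picture. A call takes as long as a camera call. They do not tell look-alikes from the thing itself.
- look_for(target, picture): "point" ([column, row] in pixels, amid what is visible of it).
- tip_of(target, picture): "point" ([column, row] in pixels: a listed point, or the origin of a listed thing).
The state is a dict: "clock": time; "joint_pos": joint angles; "qvel": joint speeds; "tau": joint torques, N m; "tcp_pos": TCP position; "orientation": TCP orientation; "wrist_force": force on the tool from outside, world axes, zero at the start; "ft_torque": the same for the moment, N m; "finger_gap": finger opening in m; "grip_force": force on a finger pad.
Only numpy, scipy, OpenCV 4.12 (cv2) and the standard library are available. Lean on these libraries where they do the work, as an engineer would, in place of code of your own. Each camera call takes 0.05 s, during which the arm holds its last target. There are 200 camera calls.

## Working session

There is one attempt and no reset: what is moved stays moved. The work goes in short steps, Python scripts to look and compute and a tool call to move; the robot and the scene stay as the last step left them, time stands still between calls to the robot, and variables do not carry over. Pictures are saved under pics/ and viewed, at most 10 in all, crops included, and the job is handed in when it is done.

Besides the shell and the picture viewer there is one more tool, called after "Emit:" in YAML: its name, and indented under it one key for each argument. jog_arm: Moves the arm, as the interface text tells. Its arguments: {"type":"object","properties":{"moves":{"type":"array","items":{"type":"object","properties":{"fingers":{"type":"number"},"slide":{"type":"array","items":{"type":"number"}},"angular":{"type":"array","items":{"type":"number"}}}}},"squeeze":{"type":"number"}},"required":["moves"]}

```bash
mkdir -p pics; cat > h.py <<'E'
from workcell import *
import numpy as np, cv2
from scipy.spatial.transform import Rotation as R
def ray(p,pt):
    f=p["color"].shape[0]/2/np.tan(np.radians(p["fovy"])/2)
    T=np.array(p["world_from_camera"])
    d=np.array([(pt[0]-p["cx"])/f,(pt[1]-p["cy"])/f,1.])
    return T[:3,3],T[:3,:3]@d
def at(p,pt,z):
    o,d=ray(p,pt); return o+d*(z-o[2])/d[2]
def save(p,n): cv2.imwrite("pics/"+n,p["color"][:,:,::-1])
def proj(p,X):
    f=p["color"].shape[0]/2/np.tan(np.radians(p["fovy"])/2)
    q=np.linalg.inv(np.array(p["world_from_camera"]))@np.append(X,1)
    return q[:2]/q[2]*f+[p["cx"],p["cy"]]
E
python3 - <<'E'
from h import *
s=get_state(); print(s["tcp_pos"],s["orientation"])
Z=dict(fixture=0,fixed_handle_end=.0445,handle_end=.0445,release_tail=.0445,pad=.0445,cylinder=.022,dish=.01,fitting=.01,multimeter=0,spare_cylinder=0,screwdriver=0,spanner=0,hex_key=0)
ims=[]
for c in("top","side"):
    p=read_camera(c); ims.append(p["color"][:,:,::-1])
    save(p,c+".png")
    for n,z in Z.items():
        print(c,n,[(np.round(r["point"]),round(r["p"],2),np.round(at(p,r["point"],z),3)) for r in tip_of(n,p)[:3]])
E
```

```text
[ 0.23103983 -0.52594135  0.21148049] [-9.22785004e-04  9.78671357e-01  2.05430083e-01 -6.22089052e-05]
top fixture [(array([268., 229.]), 0.88, array([0.474, 0.085, 0.   ]))]
top fixed_handle_end [(array([326., 231.]), 0.96, array([ 0.463, -0.063,  0.044])), (array([269., 229.]), 0.64, array([0.468, 0.083, 0.044]))]
top handle_end [(array([311., 176.]), 0.67, array([ 0.607, -0.027,  0.044]))]
top release_tail []
top pad [(array([242., 222.]), 0.59, array([0.488, 0.152, 0.044]))]
top cylinder [(array([240., 245.]), 0.96, array([0.43 , 0.157, 0.022])), (array([246., 170.]), 0.83, array([0.63 , 0.145, 0.022])), (array([174., 329.]), 0.83, array([0.222, 0.319, 0.022]))]
top dish [(array([298., 259.]), 0.92, array([0.396, 0.007, 0.01 ])), (array([325., 231.]), 0.66, array([ 0.468, -0.064,  0.01 ]))]
top fitting [(array([270., 261.]), 0.45, array([0.39 , 0.082, 0.01 ]))]
top multimeter [(array([132., 246.]), 0.59, array([0.428, 0.443, 0.   ]))]
top spare_cylinder [(array([119., 174.]), 0.65, array([0.625, 0.489, 0.   ]))]
top screwdriver [(array([445., 278.]), 0.57, array([ 0.346, -0.377,
[... 675 characters left out ...]
(array([222., 240.]), 0.84, array([0.639, 0.171, 0.022])), (array([398., 299.]), 0.76, array([0.233, 0.354, 0.022])), (array([306., 237.]), 0.61, array([0.431, 0.15 , 0.022]))]
side dish [(array([292., 231.]), 0.61, array([0.468, 0.111, 0.01 ])), (array([315., 212.]), 0.54, array([0.407, 0.02 , 0.01 ]))]
side fitting [(array([324., 228.]), 0.57, array([0.386, 0.094, 0.01 ]))]
side multimeter [(array([310., 337.]), 0.97, array([0.423, 0.45 , 0.   ]))]
side spare_cylinder [(array([206., 349.]), 0.56, array([0.632, 0.492, 0.   ]))]
side screwdriver []
side spanner [(array([181., 217.]), 0.65, array([0.769, 0.048, 0.   ]))]
side hex_key [(array([284., 228.]), 0.64, array([0.488, 0.087, 0.   ]))]
```

View pics/top.png

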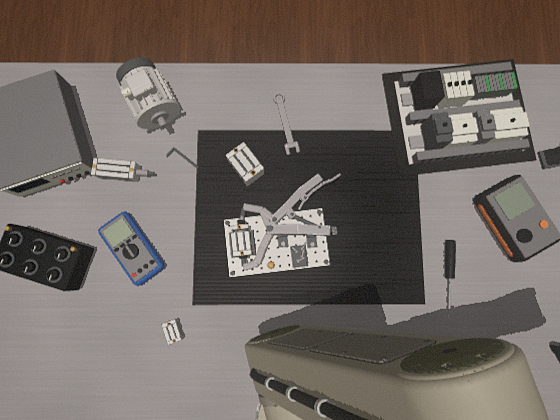

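View pics/side.png

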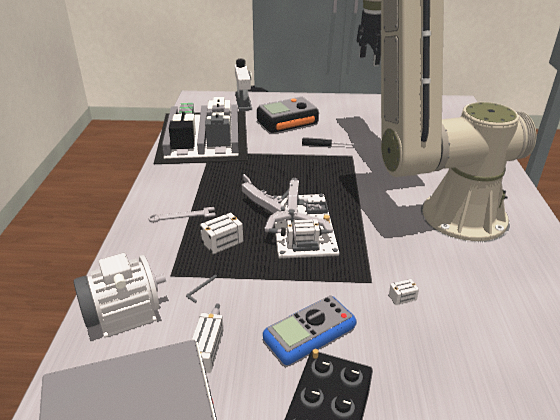

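The cylinder candidates in the top view are (240,245) in the jaws, (246,170) larger and loose on the mat, (174,329) small, and (119,174) with a rod. The one in the nest, at (240,245), is the one meant. The pliers are open, with the moving handle ending near (322,178) and the release tail near (338,175).

```bash
cat >> h.py <<'E'
def fit(F,W):
    F,W=np.array(F,float)/1000,np.array(W); f0,w0=F.mean(0),W.mean(0)
    A=(F-f0)[:,0]+1j*(F-f0)[:,1]; B=(W-w0)[:,0]+1j*(W-w0)[:,1]
    a=np.angle((B*A.conj()).sum()); M=np.array([[np.cos(a),-np.sin(a)],[np.sin(a),np.cos(a)]])
    t=w0-M@f0; return a,t,(W-(F@M.T+t))*1000
def f2w(a,t,f):
    return np.array([[np.cos(a),-np.sin(a)],[np.sin(a),np.cos(a)]])@(np.array(f)/1000)+t
def delta(s,xyz):
    q=s["orientation"]; Rm=R.from_quat([q[1],q[2],q[3],q[0]])
    return np.round(Rm.inv().apply(np.array(xyz)-s["tcp_pos"])*1000,1)
def toolyaw(s):
    q=s["orientation"]; Rm=R.from_quat([q[1],q[2],q[3],q[0]]).as_matrix()
    return np.degrees(np.arctan2(Rm[1,1],Rm[0,1])),Rm
E
python3 - <<'E'
from h import *
F=[(0,0),(148,-23),(125,118),(-75,-30)]
a,t,r=fit(F,[(.471,.087),(.4675,-.060),(.606,-.0285),(.430,.154)])
print(np.degrees(a),t,r.round(1))
s=get_state(); print(toolyaw(s))
print(delta(s,[*f2w(a,t,(150,60)),.26]))
p=read_camera("top"); x,y=[int(v) for v in proj(p,[.45,.09,.03])]
c=p["color"][y-75:y+65,x-70:x+100,::-1]; cv2.imwrite("pics/crop.png",cv2.resize(c,None,fx=4,fy=4,interpolation=cv2.INTER_CUBIC))
E
```

```text
-82.92598351324285 [0.4714027  0.08524699] [[-0.4  1.8]
 [ 0.7  4.5]
 [ 2.1 -4.2]
 [-2.4 -2. ]]
(np.float64(-66.29263016159327), array([[ 9.15610884e-01,  4.02065551e-01,  3.36416761e-05],
       [ 4.02065553e-01, -9.15610880e-01, -8.59074708e-05],
       [-3.73774995e-06,  9.21839744e-05, -9.99999996e-01]]))
[ 480.5 -302.7  -47.6]
```

View pics/crop.png

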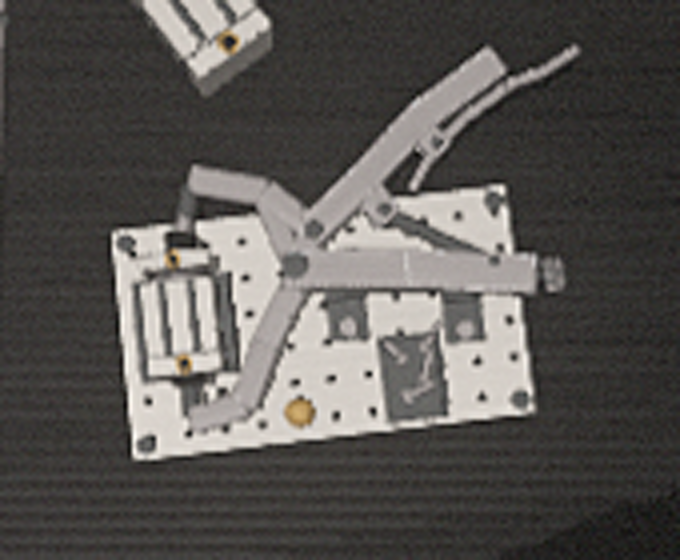

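The crop confirms it: the cover at (175,260) shows a gap to the body, and the black pad at (182,240) is above it. The handle ends at (500,65), the tail tip is at (575,48) and the knob is at (552,273).

Emit:
jog_arm:
  moves:
    - {"fingers": 1,"slide": [200,-120,-48],"angular": [0,0,16]}
    - {"fingers": 1,"slide": [480,-302,-48],"angular": [0,0,16.6]}
    - {"fingers": 1,"slide": [480,-302,-48],"angular": [0,0,16.6]}
    - {"fingers": 1,"slide": [480,-302,-48],"angular": [0,0,16.6]}
    - {"fingers": 1,"slide": [480,-302,-48],"angular": [0,0,16.6]}
    - {"fingers": 1,"slide": [480,-302,-48],"angular": [0,0,16.6]}
    - {"fingers": 1,"slide": [480,-302,-48],"angular": [0,0,16.6]}
    - {"fingers": 1,"slide": [480,-302,-48],"angular": [0,0,16.6]}
    - {"fingers": 1,"slide": [480,-302,-48],"angular": [0,0,16.6]}
    - {"fingers": 1,"slide": [480,-302,-48],"angular": [0,0,16.6]}

```text
clock: 2.28
tcp_pos: [0.4643, -0.1822, 0.2493]
orientation: [0.0, 0.998, 0.062, 0.0]
wrist_force: [0.5, -0.4, 0.1]
finger_gap: -0.0003
grip_force: 0.0
```

Emit:
jog_arm:
  moves:
    - {"fingers": 1,"slide": [0,0,0],"angular": [0,0,0]}

```text
clock: 2.37
tcp_pos: [0.4666, -0.1785, 0.2497]
orientation: [-0.001, 0.998, 0.066, 0.001]
wrist_force: [-0.7, -0.3, -0.1]
finger_gap: -0.0001
grip_force: 0.0
```

```bash
python3 - <<'E'
from h import *
s=get_state(); print(s["tcp_pos"],toolyaw(s)[0],s["finger_gap"],s["clock"])
print(delta(s,[*f2w(np.radians(-82.9),np.array([.4714,.0852]),(150,60)),.26]))
E
```

```text
[ 0.46664832 -0.1784739   0.24971055] -82.4194608963459 -9.4505746583975e-05 2.3667
[  98.3 -110.3   -9.9]
```

Emit:
jog_arm:
  moves:
    - {"slide": [98,-110,-10]}
    - {"slide": [98,-110,-10]}
    - {"slide": [98,-110,-10]}
    - {"slide": [98,-110,-10]}
    - {"slide": [98,-110,-10]}
    - {"slide": [98,-110,-10]}

```text
schema error: expected keys fingers, slide, angular
```

```bash
cat >> h.py <<'E'
def wat(p,s,pt,z):
    f=p["color"].shape[0]/2/np.tan(np.radians(p["fovy"])/2)
    d=np.array([pt[0]-p["cx"],pt[1]-p["cy"]]); r=np.hypot(*d); th=r/f
    v=np.array([*(d/r*np.sin(th)),np.cos(th)])
    T=np.array(p["tool_from_camera"]); q=s["orientation"]; Rm=R.from_quat([q[1],q[2],q[3],q[0]]).as_matrix()
    o=Rm@T[:3,3]+s["tcp_pos"]; w=Rm@T[:3,:3]@v
    return o+w*(z-o[2])/w[2]
E
python3 - <<'E'
from h import *
s=get_state(); p=read_camera("wrist"); save(p,"w1.png"); print(s["tcp_pos"],toolyaw(s)[0])
for n,z in dict(fixture=0,fixed_handle_end=.0445,handle_end=.0445,release_tail=.0445,pad=.0445,cylinder=.022,dish=.01).items():
    print(n,[(np.round(r["point"]),round(r["p"],2),np.round(wat(p,s,r["point"],z),4)) for r in tip_of(n,p)[:3]])
E
```

```text
[ 0.46664832 -0.1784739   0.24971055] -82.4194608963459
fixture [(array([101., 150.]), 0.79, array([0.474 , 0.0796, 0.    ]))]
fixed_handle_end [(array([190., 169.]), 0.66, array([ 0.4691, -0.0701,  0.0445]))]
handle_end [(array([168.,  51.]), 0.84, array([ 0.6061, -0.0263,  0.0445]))]
release_tail [(array([221.,  56.]), 0.87, array([ 0.602 , -0.0919,  0.0445]))]
pad [(array([ 44., 144.]), 0.62, array([0.4826, 0.1518, 0.0445]))]
cylinder [(array([ 53., 176.]), 0.59, array([0.4346, 0.1539, 0.022 ])), (array([  6., 278.]), 0.59, array([0.2316, 0.3015, 0.022 ])), (array([77., 36.]), 0.56, array([0.6343, 0.1265, 0.022 ]))]
dish [(array([141., 204.]), 0.72, array([0.4077, 0.0071, 0.01  ]))]
```

View pics/w1.png

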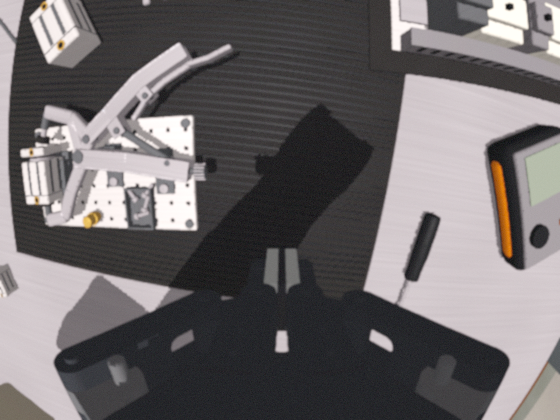

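The wrist view shows the handle end at (180,55), the tail tip at (230,48), the knob at (203,168) and the closed fingers at (280,265). It agrees with the other cameras. The move itself was refused because each row needs all three keys.

```bash
python3 - <<'E'
from h import *
F=[(0,0),(148,-23),(125,118),(188,111),(-75,-30)]
a,t,r=fit(F,[(.473,.083),(.468,-.064),(.606,-.028),(.602,-.0919),(.432,.154)])
print(np.degrees(a),t,r.round(1))
np.save("fx.npy",[a,*t]); s=get_state()
print(delta(s,[*f2w(a,t,(112,156)),.15]),f2w(a,t,(112,156)),toolyaw(s)[0])
E
```

```text
-83.43602999450333 [0.47240582 0.08329014] [[ 0.6 -0.3]
 [ 1.5  2.4]
 [ 2.1 -0.6]
 [-2.2 -1.1]
 [-2.  -0.4]]
[ 197.4 -152.5   98.7] [ 0.64018621 -0.01014294] -83.04759337974723
```

Emit:
jog_arm:
  moves:
    - {"fingers": 1,"slide": [197,-152,60],"angular": [0,0,0.4]}
    - {"fingers": 1,"slide": [197,-152,60],"angular": [0,0,0.4]}
    - {"fingers": 1,"slide": [197,-152,60],"angular": [0,0,0.4]}
    - {"fingers": 1,"slide": [197,-152,60],"angular": [0,0,0.4]}
    - {"fingers": 1,"slide": [197,-152,60],"angular": [0,0,0.4]}
    - {"fingers": 1,"slide": [197,-152,60],"angular": [0,0,0.4]}
    - {"fingers": 1,"slide": [197,-152,90],"angular": [0,0,0.4]}
    - {"fingers": 1,"slide": [197,-152,98],"angular": [0,0,0.4]}
    - {"fingers": 1,"slide": [197,-152,98],"angular": [0,0,0.4]}
    - {"fingers": 1,"slide": [197,-152,98],"angular": [0,0,0.4]}

```text
clock: 3.6
tcp_pos: [0.6389, -0.0103, 0.1506]
orientation: [-0.0, 0.998, 0.058, -0.001]
wrist_force: [0.2, 0.2, 0.7]
finger_gap: -0.0003
grip_force: 0.0
```

```bash
python3 - <<'E'
from h import *
a,*t=np.load("fx.npy"); t=np.array(t)
s=get_state(); p=read_camera("wrist"); save(p,"w2.png"); print(s["tcp_pos"],toolyaw(s)[0],s["joint_pos"])
for n,z in dict(fixture=0,fixed_handle_end=.0445,handle_end=.0445,release_tail=.0445,pad=.0445,cylinder=.022).items():
    print(n,[(np.round(r["point"]),round(r["p"],2),np.round(wat(p,s,r["point"],z),4)) for r in tip_of(n,p)[:2]])
print(delta(s,[*f2w(a,t,(112,156)),.046]))
E
```

```text
[ 0.63885229 -0.01031204  0.15059259] -83.39934027587722 [-1.41465947e-01  4.61872214e-01  1.14366592e-01  1.22566100e+00
 -4.20940002e-04  2.88492373e+00]
fixture [(array([191., 317.]), 0.6, array([0.4767, 0.079 , 0.    ]))]
fixed_handle_end [(array([188., 316.]), 0.26, array([0.5098, 0.0701, 0.0445]))]
handle_end [(array([297., 244.]), 0.69, array([ 0.6031, -0.0284,  0.0445]))]
release_tail [(array([369., 248.]), 0.73, array([ 0.6059, -0.0947,  0.0445]))]
pad [(array([117., 324.]), 0.78, array([0.4806, 0.1553, 0.0445]))]
cylinder [(array([ 68., 404.]), 0.84, array([0.2498, 0.3043, 0.022 ]))]
[  1.6   0.  104.6]
```

View pics/w2.png

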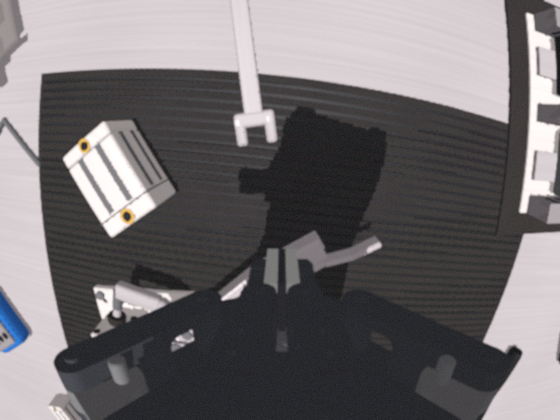

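The view shows the fingers at (280,260) outside the handle's outer face, with the handle end at (318,240). There is free bench below them.

Emit:
jog_arm:
  moves:
    - {"fingers": 1,"slide": [2,0,40],"angular": [0,0,0]}
    - {"fingers": 1,"slide": [2,0,75],"angular": [0,0,0]}
    - {"fingers": 1,"slide": [2,0,100],"angular": [0,0,0]}
    - {"fingers": 1,"slide": [2,0,105],"angular": [0,0,0]}
    - {"fingers": 1,"slide": [2,0,105],"angular": [0,0,0]}

```text
clock: 4.37
tcp_pos: [0.6403, -0.0086, 0.0441]
orientation: [-0.0, 0.998, 0.058, -0.002]
wrist_force: [0.7, -0.3, 0.7]
finger_gap: -0.0001
grip_force: 0.0
```

Emit:
jog_arm:
  moves:
    - {"fingers": 1,"slide": [-8,0,0],"angular": [0,0,0]}
    - {"fingers": 1,"slide": [-16,0,0],"angular": [0,0,0]}
    - {"fingers": 1,"slide": [-22,0,0],"angular": [0,0,0]}
    - {"fingers": 1,"slide": [-28,2,0],"angular": [0,0,0]}
    - {"fingers": 1,"slide": [-34,6,0],"angular": [0,0,0]}
    - {"fingers": 1,"slide": [-40,10,0],"angular": [0,0,0]}
    - {"fingers": 1,"slide": [-46,14,0],"angular": [0,0,0]}

```text
clock: 4.95
tcp_pos: [0.5977, -0.0286, 0.0464]
orientation: [0.0, 0.998, 0.058, 0.0]
wrist_force: [-0.8, 0.3, -0.6]
finger_gap: 0.0002
grip_force: 0.0
```

```bash
python3 - <<'E'
from h import *
a,*t=np.load("fx.npy"); t=np.array(t)
s=get_state(); print(s["wrist_force"],s["tcp_pos"])
p=read_camera("side"); x,y=[int(v) for v in proj(p,[.53,.03,.05])]
for n in("handle_end","release_tail"): print(n,[(np.round(r["point"]),round(r["p"],2),np.round(at(p,r["point"],.0445),4)) for r in tip_of(n,p)[:2]])
c=p["color"][max(0,y-90):y+70,x-90:x+90,::-1]; cv2.imwrite("pics/s1.png",cv2.resize(c,None,fx=3.5,fy=3.5,interpolation=cv2.INTER_CUBIC))
E
```

```text
[-0.78401277  0.28387797 -0.64833067] [ 0.59769093 -0.02861434  0.04637774]
handle_end [(array([285., 230.]), 0.69, array([0.4843, 0.1525, 0.0445])), (array([243., 192.]), 0.68, array([ 0.6047, -0.0152,  0.0445]))]
release_tail []
```

View pics/s1.png

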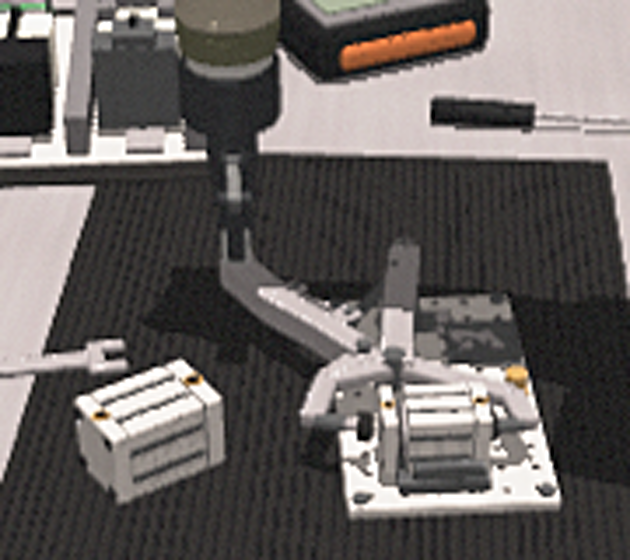

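The side view shows the fingers at (235,235) right at the handle end at (235,265), but not whether they are touching it. I'll check from the wrist and top cameras.

```bash
python3 - <<'E'
from h import *
w=read_camera("wrist"); p=read_camera("top"); s=get_state(); print(s["wrist_force"])
for n in("handle_end","release_tail"):
    print(n,[(np.round(r["point"]),round(r["p"],2),np.round(wat(w,s,r["point"],.0445),4)) for r in tip_of(n,w)[:2]],[(np.round(r["point"]),round(r["p"],2),np.round(at(p,r["point"],.0445),4)) for r in tip_of(n,p)[:2]])
c=w["color"][150:330,170:410,::-1]; A=cv2.resize(c,(400,300),interpolation=cv2.INTER_CUBIC)
x,y=[int(v) for v in proj(p,[.53,.0,.05])]
B=cv2.resize(p["color"][y-60:y+60,x-80:x+80,::-1],(400,300),interpolation=cv2.INTER_CUBIC)
cv2.imwrite("pics/d1.png",np.hstack([A,B]))
E
```

```text
[-0.43024532 -0.14686377  0.65161656]
handle_end [(array([284., 241.]), 0.76, array([ 0.6043, -0.0287,  0.0445])), (array([ 70., 372.]), 0.21, array([0.4609, 0.1335, 0.0445]))] [(array([243., 222.]), 0.67, array([0.4871, 0.1495, 0.0445]))]
release_tail [(array([395., 252.]), 0.83, array([ 0.6043, -0.0926,  0.0445])), (array([ 69., 369.]), 0.64, array([0.4651, 0.1334, 0.0445]))] []
```

View pics/d1.png

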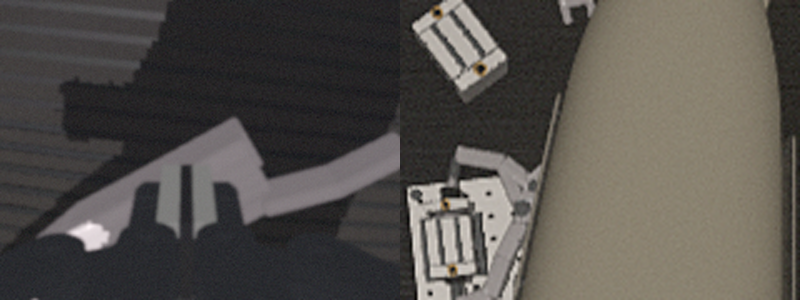

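The wrist view shows the fingertips at about (190,165) drawn over the handle. The handle has not moved and no force shows. I need to work out where the tips really are relative to it.

```bash
cat >> h.py <<'E'
def wpix(p,X):
    f=p["color"].shape[0]/2/np.tan(np.radians(p["fovy"])/2)
    q=np.linalg.inv(np.array(p["tool_from_camera"]))@np.append(X,1); q=q[:3]
    r=np.hypot(q[0],q[1]); return q[:2]/r*f*np.arctan2(r,q[2])+[p["cx"],p["cy"]]
E
python3 - <<'E'
from h import *
w=read_camera("wrist"); s=get_state(); print(s["tcp_pos"],np.array(w["tool_from_camera"]).round(3))
for X in [(0,0,0),(.011,0,.011),(-.011,0,.011),(0,0,.011),(.011,0,-.02),(.011,.0145,.011)]: print(X,wpix(w,X).round())
a,*t=np.load("fx.npy"); t=np.array(t); Rm=toolyaw(s)[1]
for z in(.0325,.0565):
  for f in [(125,118),(139,126),(149,108),(135,100)]:
    X=np.array([*f2w(a,t,f),z]); print(f,z,wpix(w,Rm.T@(X-s["tcp_pos"])).round())
c=w["color"][200:310,200:370,::-1]; cv2.imwrite("pics/w4.png",cv2.resize(c,None,fx=4.5,fy=4.5,interpolation=cv2.INTER_CUBIC))
E
```

```text
[ 0.59824167 -0.02779649  0.04569419] [[ 0.001 -0.963 -0.269  0.069]
 [ 1.     0.001  0.    -0.   ]
 [-0.    -0.269  0.963 -0.162]
 [ 0.     0.     0.     1.   ]]
(0, 0, 0) [282. 252.]
(0.011, 0, 0.011) [282. 226.]
(-0.011, 0, 0.011) [282. 262.]
(0, 0, 0.011) [282. 244.]
(0.011, 0, -0.02) [282. 247.]
(0.011, 0.0145, 0.011) [308. 226.]
(125, 118) 0.0325 [282. 234.]
(139, 126) 0.0325 [307. 221.]
(149, 108) 0.0325 [323. 250.]
(135, 100) 0.0325 [299. 262.]
(125, 118) 0.0565 [282. 250.]
(139, 126) 0.0565 [311. 235.]
(149, 108) 0.0565 [329. 268.]
(135, 100) 0.0565 [301. 281.]
```

View pics/w4.png

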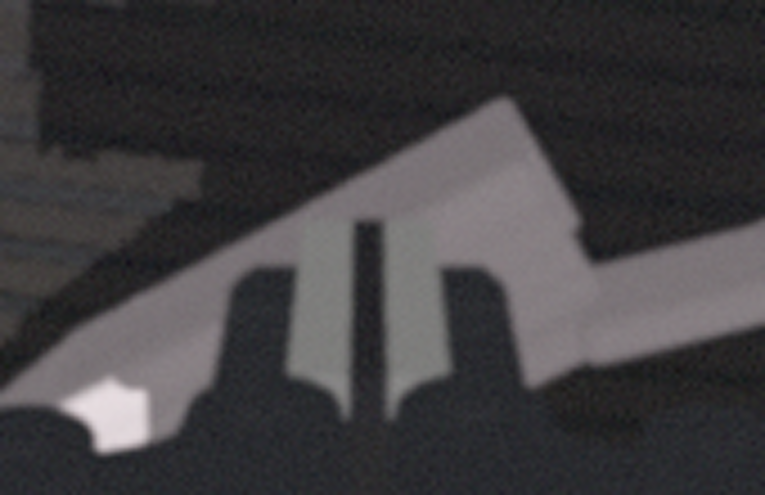

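```bash
python3 - <<'E'
from h import *
import workcell
print([n for n in dir(workcell) if not n.startswith("_")]); s=get_state(); print({k:v for k,v in s.items() if k not in("tau","qvel")})
p=read_camera("side"); x,y=[int(v) for v in proj(p,[.53,.03,.05])]
for z in(.035,.0457,.0565,.066,.08):
  X=s["tcp_pos"].copy() if hasattr(s["tcp_pos"],"copy") else np.array(s["tcp_pos"]); X=np.array(X); X[2]=z
  print(z,((proj(p,X)-[x-90,max(0,y-90)])*3.5).round())
a,*t=np.load("fx.npy"); t=np.array(t)
for f in [(125,118),(139,126),(149,108)]: print(f,((proj(p,[*f2w(a,t,f),.0565])-[x-90,max(0,y-90)])*3.5).round())
E
```

```text
['MotionError', 'get_state', 'hand_in', 'look_for', 'read_camera', 'tip_of', 'tips_ahead']
{'clock': 5.45, 'joint_pos': array([-1.80396737e-01,  4.56064113e-01, -1.65931437e-01,  9.48886178e-01,
       -2.81264577e-05,  2.84378777e+00]), 'tcp_pos': array([ 0.59824167, -0.02779649,  0.04569419]), 'orientation': array([ 3.55039681e-06,  9.98277410e-01,  5.86703607e-02, -4.48164333e-05]), 'wrist_force': array([-0.45458517,  0.06210171, -0.17997474]), 'ft_torque': array([ 0.00661713, -0.00821781,  0.02689722]), 'grip_force': 0.0, 'finger_gap': -0.0001162265746805368}
0.035 [235. 289.]
0.0457 [235. 277.]
0.0565 [234. 266.]
0.066 [234. 256.]
0.08 [233. 240.]
(125, 118) [227. 266.]
(139, 126) [217. 257.]
(149, 108) [239. 249.]
```

```bash
python3 - <<'E'
from h import *
import workcell
x=workcell.tips_ahead; print(x, x() if callable(x) else "")
E
```

```text
0.011
```

The pictures put the fingertips near z = 0.06, just above the handle, so I'll back out, go 21 mm lower (safe in either case) and push again.

Emit:
jog_arm:
  moves:
    - {"fingers": 1,"slide": [25,-10,-3],"angular": [0,0,0]}
    - {"fingers": 1,"slide": [46,-14,-3],"angular": [0,0,0]}
    - {"fingers": 1,"slide": [46,-14,5],"angular": [0,0,0]}
    - {"fingers": 1,"slide": [46,-14,14],"angular": [0,0,0]}
    - {"fingers": 1,"slide": [46,-14,21],"angular": [0,0,0]}
    - {"fingers": 1,"slide": [46,-14,21],"angular": [0,0,0]}

```text
clock: 6.0
tcp_pos: [0.6393, -0.0086, 0.022]
orientation: [-0.0, 0.998, 0.058, -0.003]
wrist_force: [-1.1, 0.1, 0.5]
finger_gap: -0.0
grip_force: 0.0
```

Emit:
jog_arm:
  moves:
    - {"fingers": 1,"slide": [-8,0,0],"angular": [0,0,0]}
    - {"fingers": 1,"slide": [-16,0,0],"angular": [0,0,0]}
    - {"fingers": 1,"slide": [-22,0,0],"angular": [0,0,0]}
    - {"fingers": 1,"slide": [-28,2,0],"angular": [0,0,0]}
    - {"fingers": 1,"slide": [-32,4,0],"angular": [0,0,0]}

```text
clock: 6.42
tcp_pos: [0.6098, -0.0167, 0.0254]
orientation: [0.0, 0.998, 0.058, 0.0]
wrist_force: [0.2, -0.1, -0.1]
finger_gap: -0.0001
grip_force: 0.0
```

Emit:
jog_arm:
  moves:
    - {"fingers": 1,"slide": [-6,3,0],"angular": [0,0,0]}
    - {"fingers": 1,"slide": [-12,6,0],"angular": [0,0,0]}

```text
clock: 6.58
tcp_pos: [0.6018, -0.0237, 0.0258]
orientation: [-0.0, 0.998, 0.059, 0.003]
wrist_force: [9.3, 4.2, -3.4]
finger_gap: -0.0001
grip_force: 5.0
```

```bash
cat > m.py <<'E'
from h import *
a,*t=np.load("fx.npy"); t=np.array(t); s=get_state(); w=read_camera("wrist")
d=s["tcp_pos"][:2]-t; M=np.array([[np.cos(a),np.sin(a)],[-np.sin(a),np.cos(a)]])
print("tcp fx",(M@d*1000).round(1),s["tcp_pos"][2],s["wrist_force"].round(1),s["clock"])
for n in("handle_end","release_tail"):
    print(n,[(np.round(r["point"]),round(r["p"],2),(M@(wat(w,s,r["point"],.0445)[:2]-t)*1000).round(1)) for r in tip_of(n,w)[:2]])
E
python3 m.py
```

```text
tcp fx [121.1 116.3] 0.025784768536224287 [ 9.3  4.2 -3.4] 6.5833
handle_end [(array([303., 279.]), 0.8, array([131.6, 109.3]))]
release_tail []
```

Emit:
jog_arm:
  moves:
    - {"fingers": 1,"slide": [-6,5,2],"angular": [0,0,0]}
    - {"fingers": 1,"slide": [-12,10,4],"angular": [0,0,0]}
    - {"fingers": 1,"slide": [-18,14,4],"angular": [0,0,0]}
    - {"fingers": 1,"slide": [-24,17,4],"angular": [0,0,0]}
    - {"fingers": 1,"slide": [-30,20,4],"angular": [0,0,0]}
    - {"fingers": 1,"slide": [-35,22,4],"angular": [0,0,0]}

```text
clock: 7.23
tcp_pos: [0.5693, -0.0492, 0.0223]
orientation: [-0.001, 0.998, 0.059, 0.003]
wrist_force: [2.6, 3.6, 1.3]
finger_gap: -0.0
grip_force: 2.0
```

```bash
python3 m.py
```

```text
tcp fx [142.7  81.1] 0.022267779203042147 [2.6 3.6 1.3] 7.2333
handle_end []
release_tail [(array([395., 334.]), 0.6, array([205.9,  39.6]))]
```

Emit:
jog_arm:
  moves:
    - {"fingers": 1,"slide": [-5,2,0],"angular": [0,0,0]}
    - {"fingers": 1,"slide": [-10,4,0],"angular": [0,0,0]}
    - {"fingers": 1,"slide": [-15,5,0],"angular": [0,0,0]}

```text
clock: 7.63
tcp_pos: [0.5518, -0.057, 0.0204]
orientation: [0.0, 0.998, 0.058, -0.001]
wrist_force: [-0.4, -0.4, -0.5]
finger_gap: -0.0
grip_force: 0.0
```

```bash
python3 m.py
```

```text
tcp fx [148.4  62.9] 0.020413053070542607 [-0.4 -0.4 -0.5] 7.6333
handle_end []
release_tail [(array([383., 355.]), 0.52, array([206.1,   7.6]))]
```

The force dropped to zero and the tail reads (206,8), so the handle snapped over centre. Next I back off and let it hold, then go above the tail gap.

Emit:
jog_arm:
  moves:
    - {"fingers": 1,"slide": [15,0,0],"angular": [0,0,0]}
    - {"fingers": 1,"slide": [30,0,-20],"angular": [0,0,0]}
    - {"fingers": 1,"slide": [30,0,-60],"angular": [0,0,0]}
    - {"fingers": 1,"slide": [30,0,-100],"angular": [0,0,0]}
    - {"fingers": 1,"slide": [30,0,-110],"angular": [0,0,0]}
    - {"fingers": 1,"slide": [0,20,-110],"angular": [0,0,0]}
    - {"fingers": 1,"slide": [-35,40,-110],"angular": [0,0,0]}
    - {"fingers": 1,"slide": [-70,52,-110],"angular": [0,0,0]}
    - {"fingers": 1,"slide": [-95,54,-110],"angular": [0,0,0]}
    - {"fingers": 1,"slide": [-95,54,-110],"angular": [0,0,0]}

```text
clock: 8.62
tcp_pos: [0.4599, -0.1213, 0.1302]
orientation: [-0.001, 0.998, 0.057, -0.002]
wrist_force: [-0.6, 0.1, 0.6]
finger_gap: 0.0001
grip_force: 0.0
```

```bash
python3 m.py; python3 - <<'E'
from h import *
w=read_camera("wrist"); s=get_state(); a,*t=np.load("fx.npy"); t=np.array(t); Rm=toolyaw(s)[1]
for n,z in(("fixed_handle_end",.0445),("fixture",0)): print(n,[(np.round(r["point"]),round(r["p"],2),wat(w,s,r["point"],z).round(4)) for r in tip_of(n,w)[:2]],f2w(a,t,(148,-23)))
for n,f in dict(tail=(203,8),tip=(214,8),end=(148,-23),knob=(169,-23)).items():
    print(n,wpix(w,Rm.T@(np.array([*f2w(a,t,f),.0445])-s["tcp_pos"])).round())
p=read_camera("side"); x,y=[int(v) for v in proj(p,[.48,.09,.05])]
B=cv2.resize(p["color"][y-60:y+60,x-80:x+80,::-1],(400,300),interpolation=cv2.INTER_CUBIC)
A=cv2.resize(w["color"][180:390,60:400,::-1],(400,247))
A=np.vstack([A,np.zeros((53,400,3),np.uint8)])
cv2.imwrite("pics/d2.png",np.hstack([A,B]))
E
```

```text
tcp fx [201.9 -35.9] 0.13024541399444597 [-0.6  0.1  0.6] 8.6167
handle_end [(array([220., 100.]), 0.64, array([155.2,  49.7]))]
release_tail [(array([286., 156.]), 0.85, array([205.4,   6.2])), (array([ 86., 162.]), 0.69, array([31.2,  6.7]))]
fixed_handle_end [(array([216., 199.]), 0.67, array([ 0.468 , -0.0682,  0.0445]))] [ 0.46647483 -0.06636888]
fixture [(array([ 83., 167.]), 0.91, array([0.4743, 0.0866, 0.    ])), (array([ 28., 203.]), 0.51, array([0.4266, 0.1742, 0.    ]))] [ 0.46647483 -0.06636888]
tail [282. 162.]
tip [297. 162.]
end [213. 201.]
knob [239. 201.]
```

View pics/d2.png

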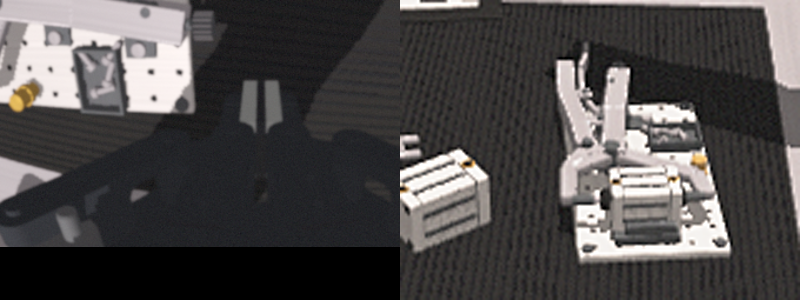

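In the left half, below the fixed handle's knob at (203,25), the space under the fingers (265,100) is bare. The right half shows both handles nearly parallel, so the pliers stay locked by themselves, and the cover is closed up at (615,190). The gap is clear, so I'll descend and push the tail outwards.

Emit:
jog_arm:
  moves:
    - {"fingers": 1,"slide": [0,3,40],"angular": [0,0,0]}
    - {"fingers": 1,"slide": [0,3,75],"angular": [0,0,0]}
    - {"fingers": 1,"slide": [0,3,100],"angular": [0,0,0]}
    - {"fingers": 1,"slide": [0,3,109],"angular": [0,0,0]}
    - {"fingers": 1,"slide": [0,3,109],"angular": [0,0,0]}
    - {"fingers": 1,"slide": [10,3,109],"angular": [0,0,0]}
    - {"fingers": 1,"slide": [20,3,109],"angular": [0,0,0]}
    - {"fingers": 1,"slide": [28,3,109],"angular": [0,0,0]}

```text
clock: 9.63
tcp_pos: [0.4964, -0.1217, 0.0238]
orientation: [0.001, 0.998, 0.059, 0.002]
wrist_force: [-1.7, -1.4, -0.6]
finger_gap: 0.0001
grip_force: 1.0
```

Emit:
jog_arm:
  moves:
    - {"fingers": 1,"slide": [6,0,0],"angular": [0,0,0]}
    - {"fingers": 1,"slide": [12,0,0],"angular": [0,0,0]}
    - {"fingers": 1,"slide": [18,0,0],"angular": [0,0,0]}

```text
clock: 9.88
tcp_pos: [0.5122, -0.1188, 0.0225]
orientation: [0.0, 0.998, 0.059, 0.001]
wrist_force: [-1.0, 0.2, 1.4]
finger_gap: 0.0002
grip_force: 0.5
```

```bash
python3 m.py
```

```text
tcp fx [205.3  16.5] 0.022539075575295234 [-1.   0.2  1.4] 9.8833
handle_end [(array([169., 187.]), 0.56, array([153.7,  56.8]))]
release_tail [(array([286., 248.]), 0.8, array([207. ,  27.7]))]
```

Emit:
jog_arm:
  moves:
    - {"fingers": 1,"slide": [5,0,0],"angular": [0,0,0]}
    - {"fingers": 1,"slide": [8,0,0],"angular": [0,0,0]}

```text
clock: 10.2
tcp_pos: [0.5191, -0.1176, 0.0218]
orientation: [-0.0, 0.998, 0.058, -0.0]
wrist_force: [-1.7, 0.9, 0.3]
finger_gap: 0.0003
grip_force: 0.3
```

```bash
python3 m.py
```

```text
tcp fx [204.9  23.4] 0.021800893200661885 [-1.7  0.9  0.3] 10.2
handle_end [(array([170., 195.]), 0.72, array([153.6,  60.1]))]
release_tail [(array([285., 248.]), 0.62, array([206.2,  35. ])), (array([ 46., 357.]), 0.24, array([ 35.4, -57.4]))]
```

Emit:
jog_arm:
  moves:
    - {"fingers": 1,"slide": [4,0,0],"angular": [0,0,0]}
    - {"fingers": 1,"slide": [7,0,0],"angular": [0,0,0]}
    - {"fingers": 1,"slide": [7,0,0],"angular": [0,0,0]}

```text
clock: 10.6
tcp_pos: [0.5269, -0.1171, 0.022]
orientation: [0.0, 0.998, 0.059, 0.001]
wrist_force: [-0.1, 0.2, -0.3]
finger_gap: -0.0002
grip_force: 0.0
```

```bash
python3 m.py
```

```text
tcp fx [205.3  31.2] 0.022009455504397465 [-0.1  0.2 -0.3] 10.6
handle_end [(array([112.,  92.]), 0.92, array([126.1, 117.2]))]
release_tail [(array([247.,  98.]), 0.57, array([190.2, 110.2]))]
```

The handle sprang fully open: handle_end (126,117), tail (190,110). I'll retreat and check the cover.

Emit:
jog_arm:
  moves:
    - {"fingers": 1,"slide": [-15,0,0],"angular": [0,0,0]}
    - {"fingers": 1,"slide": [-15,0,-40],"angular": [0,0,0]}
    - {"fingers": 1,"slide": [-15,0,-80],"angular": [0,0,0]}
    - {"fingers": 1,"slide": [-15,0,-120],"angular": [0,0,0]}
    - {"fingers": 1,"slide": [-20,40,-150],"angular": [0,0,0]}
    - {"fingers": 1,"slide": [-30,80,-170],"angular": [0,0,0]}
    - {"fingers": 1,"slide": [-40,120,-180],"angular": [0,0,0]}
    - {"fingers": 1,"slide": [-50,160,-180],"angular": [0,0,0]}
    - {"fingers": 1,"slide": [-60,200,-180],"angular": [0,0,0]}
    - {"fingers": 1,"slide": [-60,200,-180],"angular": [0,0,0]}

```text
clock: 11.58
tcp_pos: [0.489, -0.3284, 0.2022]
orientation: [0.002, 0.998, 0.056, 0.0]
wrist_force: [-0.5, -0.4, -0.7]
finger_gap: 0.0002
grip_force: 0.0
```

```bash
python3 - <<'E'
from h import *
s=get_state(); print(s["tcp_pos"],s["clock"])
p=read_camera("top"); x,y=[int(v) for v in proj(p,[.45,.11,.03])]
A=cv2.resize(p["color"][y-50:y+40,x-60:x+60,::-1],(400,300),interpolation=cv2.INTER_CUBIC)
for n,z in dict(cylinder=.022,dish=.01,fitting=.01,handle_end=.0445).items(): print(n,[np.round(at(p,r["point"],z),3) for r in tip_of(n,p)[:1]])
p=read_camera("side"); x,y=[int(v) for v in proj(p,[.46,.12,.05])]
B=cv2.resize(p["color"][y-45:y+45,x-60:x+60,::-1],(400,300),interpolation=cv2.INTER_CUBIC)
cv2.imwrite("pics/end.png",np.hstack([A,B]))
E
```

```text
[ 0.48903943 -0.32837003  0.2021663 ] 11.5833
cylinder [array([0.223, 0.32 , 0.022])]
dish [array([0.395, 0.01 , 0.01 ])]
fitting [array([0.384, 0.084, 0.01 ])]
handle_end [array([ 0.6  , -0.024,  0.044])]
```

View pics/end.png

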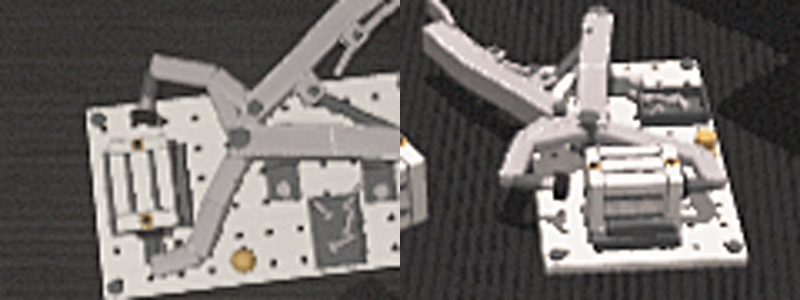

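The picture shows the pliers wide open, with the pad (145,115) clear of the cover. The cover (140,143) is flush against the body, and the cylinder is in its nest with the dish and silencer undisturbed. Handing in.

```bash
python3 -c "
from workcell import *
print(hand_in())"
```

```text
the job is handed in; nothing more can be done
None
```

I handed the job in at about 12 s of the 40 s allowed: the pliers locked over centre and held by themselves, and the release lever then sprang them wide open. In the last pictures the cylinder is in its nest with the cover flush and the dish and silencer undisturbed; the hand-in returned no verdict.

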